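# Close a leak-test fixture over its hidden pin and hold it shut

### The job

Clear the stray green stopper off the black seal plate of the leak-test fixture into the steel tray. Then take the grey cover by its bar, rest it on top of the fixture's pin with its blind hole clearly to one side of the pin (a centimetre or more), slide it along until the hole drops over the pin, square with the fixture, and press it down fully home onto the frame against the springs. Finish holding it pressed down by its bar: do not let go, and leave the other things on the bench where they are.

Things in the scene. Friction and masses are not known exactly. Their poses are not given: they have to be found in the camera images.
- fixture: the leak-test fixture, a rectangular aluminium frame fixed to the bench, 126 mm along its x, 92 mm along its y, its rim 30 mm high; origin at the centre of its underside on the bench, z up. Two 6 mm high feet stick out 18 mm at its x ends and a small brass port 20 mm at its +y side. Within the frame lies the black rubber-coated seal plate, 96 mm (x) by 62 mm (y), centred, top 36 mm above the bench (6 mm above the rim) when free. The pin stands in the middle of it
- pin: the fixed steel locating pin at the centre of the fixture, 14 mm in diameter, its tip tapering over the last 3 mm to 9 mm; origin on the pin's axis 16 mm above the bench
- pin_top (a point): centre of the top of the pin, 50 mm above the bench, so 14 mm above the free seal plate and 20 mm above the rim of the frame
- seal_plate (a joint): how far the sprung seal plate is pressed down, in m: 0 free, 0.006 when the cover lies on the frame's rim. It needs about 5 N to start moving and about 10 N at 0.006 (the cover's weight, 2 to 3 N, does not move it); it rises again when let go
- cover: the loose cover, a grey block 110 mm along its x, 76 mm along its y, 27 mm thick, about 0.25 kg, with an aluminium grip bar on top; it lies flat on the bench, right side up; origin at the centre of its underside, z up. It fits either way round, long side along the fixture's long side
- cover_bar (a point): centre of the cover's grip bar: 56 mm long along the cover's x, 16 mm thick along its y, 30 mm high, above the middle of the cover; this point is 42 mm above the cover's underside, 15 mm above the block's top face and 15 mm below the bar's top
- cover_hole (a point): centre of the mouth of the cover's only hole, in the middle of its underside, straight below the bar: round, 18 mm in diameter with a 2 mm chamfer round the mouth, 22 mm deep, blind (not seen from above)
- stopper: the stray green bottle stopper, 24 mm in diameter, 18 mm high, standing upright on the seal plate at the fixture's +x end, 29 to 36 mm from the pin's axis; origin at the centre of its underside
- stopper_mid (a point): centre of the stopper, 9 mm above its underside
- tray: the empty open steel tray fixed to the bench, 120 mm along its x, 140 mm along its y, walls 18 mm high and 3 mm thick, floor 3 mm; origin at the centre of its underside, z up
- tape: bystander: roll of black tape, 60 mm across, 19 mm high; origin at its underside
- beaker: bystander: glass beaker, 56 mm across, 69 mm high; origin at its underside
- dropper: bystander: brown dropper bottle, 33 mm across, 102 mm high; origin at its underside
- mouse: bystander: black computer mouse, 109 by 60 mm, 35 mm high; origin at its underside

How it is judged:
On the way, in this order (a step that is already met when the one before it is completed fails the run):
1. the stopper lies in the tray, let go (x of stopper_mid in the frame of tray between -0.056 and 0.056 m and y of stopper_mid in the frame of tray between -0.066 and 0.066 m and height (world z) of stopper_mid below 0.022 m and contact force between the fingers and stopper below 0.1 N), for 0.2 s.
2. the cover rests on top of the pin, its hole more than 6 mm off the pin's axis (contact force between cover and pin above 0.5 N and horizontal distance between cover_hole and pin_top above 0.006 m and z of cover_hole in the frame of pin_top above -0.004 m), for 0.1 s.
3. the cover's hole has dropped over the pin (horizontal distance between cover_hole and pin_top below 0.004 m and z of cover_hole in the frame of pin_top below -0.008 m), for 0.1 s.
At the end, for the whole second after the job is handed in: stopper in the tray; cover on the pin (hole within 4 mm of its axis), level to 0.05 rad, square to 0.12 rad, underside at most 1.5 mm above the rim; seal plate pressed over 4.5 mm with over 5 N; fingers still holding the cover, all still (x of stopper_mid in the frame of tray between -0.056 and 0.056 m and y of stopper_mid in the frame of tray between -0.066 and 0.066 m and height (world z) of stopper_mid below 0.022 m and horizontal distance between cover_hole and pin_top below 0.004 m and z of cover_hole in the frame of fixture below 0.0315 m and angle between the x axis of cover and the x axis of fixture, either way round below 0.12 rad and angle between cover's own z axis and vertical below 0.05 rad and value of joint seal_plate above 0.0045 m and contact force between cover and seal_plate above 5 N and contact force between the fingers and cover above 3 N and linear speed of cover below 0.02 m/s); the arm keeps its last pose, push and grip.
It fails at once if a bystander (tape, beaker, dropper bottle, mouse) is moved more than 3 cm (distance of any of tape, beaker, dropper, mouse from where it was at the start of the episode above 0.03 m).
It also fails if it takes over 64 s, if anything falls off the work surface, if the arm or the gripper's body presses on something with over 40 N, if the wrist force passes 120 N, or if a joint passes its speed limit or range.

### The arm

A 7-joint arm with a two-finger parallel gripper is mounted at the origin on a cart in front of the work surface, level with it; the furniture and walls round the work are solid. World frame = base frame: x ahead of the robot, y to its left, z up, the work surface at z = 0. Lengths are in m, angles in rad, forces in N, time in s.
With the tool pointing down it reaches from about 0.4 to 0.85 m from the base axis. Payload 10.4 kg.
Tool frame: the origin (TCP) lies midway between the tips of the shut fingers; the grasp point (between the pads) lies 19 mm behind it; z points along the fingers, y is the line along which they close (so a half turn about z gives the same grasp; the last joint's range is limited). The gripper opens to 87 mm and grips with 3 to 60 N. Pads are 19 mm wide; open, the fingers measure 117 mm over their backs; the gripper's body (75 mm by 190 mm) begins 51 mm behind the grasp point.
Start: joints at [-1.362, 0.332, -0.065, 1.46, 0.022, 1.35, -0.088], TCP at [0.144, 0.608, 0.223] pointing down, gripper open.
Joint ranges: [-2.6, 2.6], [-0.5, 2.12], [-1.47, 1.34], [0.16, 2.42], [-1.27, 4.41], [0.06, 2.06], [-2.6, 2.6]. Speed limits (rad/s): [2.22, 2.22, 2.79, 2.79, 3.14, 3.14, 3.14].

### API

Orientations are given as a unit quaternion [x, y, z, w].
In Python, from bench import r gives the robot as it stands.
- The arm moves only by the tool carry_out, never from a script. Its argument "steps" is a list that holds one entry, the list of rows, each a list of 6 numbers: the shift along the tool's x, y, z in cm, then the turn, a rotation vector about the tool's x, y, z in rad. In form: [[[dx, dy, dz, wx, wy, wz], ...]]. A call has 1 to 20 rows; each row is the pose to reach, as a shift and turn from the pose commanded when the call began, along the tool's axes at that moment; what a row does not reach only later rows make up. A row lasts 1/12 s, in which the tool goes at most 41.7 mm and 7.16 degrees, less where a joint would pass 70% of its speed; a pose out of reach is approached as far as the arm can. A call with a gripper value outside its range is refused whole. "hand" is the closure, from -1 (fully open) to 1 (shut), set as the call begins (left out, the last holds). The fingers move at their own pace and stop on an object; "squeeze" is the grip in N (left out, the last holds). Time passes only in rows, so rows that repeat a pose let the fingers close. It gives the time, the measured TCP pose, the force, the opening and the grip force at its end, in the units of the state.
- r.read_state(): the state, without advancing time (a new reading comes with each control period).
- r.camera(name): name is "scene" or "top" or "wrist"; returns the picture (480x640x3 uint8, red, green, blue); there is no depth.
- r.camera_params(name): a dict with "fx", "fy", "cx", "cy" (pixels), "view" (4x4, takes a point from world to camera coordinates). Camera axes: x right, y up, looking along -z (the intrinsics and any distortion apply to the point x, -y, -z); pixel columns grow to the right and rows downward; lengths in m; the calibration is good to about 2 mm. A picture is of the moment at which its call begins: read the wrist's pose just before it. camera_params takes no time and is no camera call; for the wrist camera it gives the pose at the moment of the call.
- r.close_job(): hands the job in; it is judged then, once.
The state is a dict: "time": time; "joint_positions": joint angles; "joint_vel": joint speeds; "joint_torque": joint torques, N m; "ee_pos": TCP position; "eef_rot": TCP orientation; "ft_force": force on the tool from outside, world axes, zero at the start; "torque": the same for the moment, N m; "width": finger opening in m; "grip_force": force on a finger pad.
Only numpy, scipy, OpenCV 4.12 (cv2) and the standard library are available. Lean on these libraries where they do the work, as an engineer would, in place of code of your own. Each camera call takes 0.05 s, during which the arm holds its last target. There are 200 camera calls.

## Working session

There is one attempt and no reset: what is moved stays moved. The work goes in short steps, Python scripts to look and compute and a tool call to move; the robot and the scene stay as the last step left them, time stands still between calls to the robot, and variables do not carry over. Pictures are saved under pics/ and viewed, at most 10 in all, crops included, and the job is handed in when it is done.

Besides the shell and the picture viewer there is one more tool, called after "Call:" as a command line: name --argument value ..., lists and objects as JSON in quotes. carry_out: Moves the arm, as the interface text tells. Its arguments: {"type":"object","properties":{"steps":{"type":"array","items":{"type":"array","items":{"type":"array","items":{"type":"number"}}}},"hand":{"type":"number"},"squeeze":{"type":"number"}},"required":["steps"]}

```bash
mkdir -p pics
python3 - <<'E'
from bench import r
import cv2,json
s=r.read_state();print({k:s[k] for k in('time','ee_pos','eef_rot','width','ft_force')})
for n in("top","scene"):
    cv2.imwrite(f"pics/{n}0.png",r.camera(n)[:,:,::-1]);print(n,r.camera_params(n))
E
```

```text
{'time': 0.0, 'ee_pos': array([0.14349397, 0.60789805, 0.22175969]), 'eef_rot': array([ 1.15621548e-01,  9.93293088e-01, -7.05122491e-04, -4.93705889e-05]), 'width': 0.0869421966254308, 'ft_force': array([ 0.10393678,  0.13412941, -0.21927011])}
top {'fx': 536.3390073856051, 'fy': 536.3390073856051, 'cx': 321.3632339197997, 'cy': 242.59550421147767, 'view': array([[ 2.85668071e-02, -9.99586556e-01,  3.26405113e-03,
         4.20025216e-02],
       [ 9.92702855e-01,  2.87524857e-02,  1.17108228e-01,
        -5.77813314e-01],
       [-1.17153660e-01, -1.05175279e-04,  9.93113795e-01,
        -1.29047109e+00],
       [ 0.00000000e+00,  0.00000000e+00,  0.00000000e+00,
         1.00000000e+00]])}
scene {'fx': 487.78620224081976, 'fy': 487.78620224081976, 'cx': 313.85300237196356, 'cy': 240.79508731926714, 'view': array([[ 0.67607056, -0.73683001, -0.0031841 , -0.37335108],
       [ 0.44287975,  0.4028984 ,  0.80095593, -0.30704419],
       [-0.5888855 , -0.5429129 ,  0.59871483, -0.72219398],
       [ 0.        ,  0.        ,  0.        ,  1.        ]])}
```

View pics/top0.png

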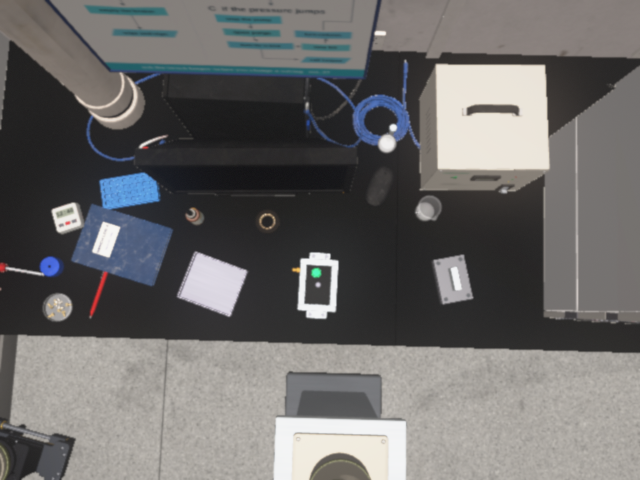

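View pics/scene0.png

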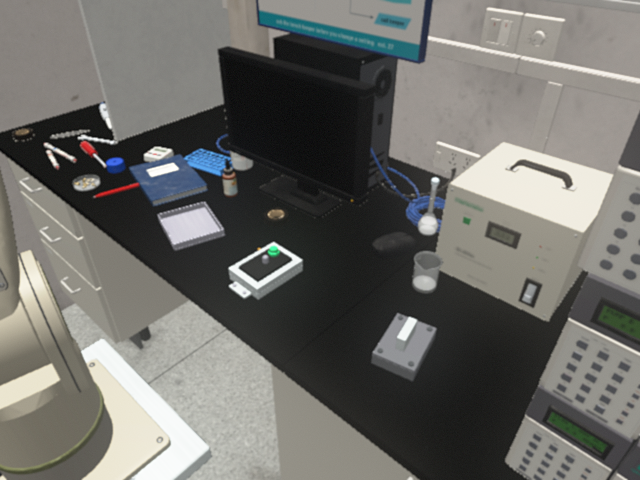

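The top view shows the fixture at (318,286) with the green stopper at (316,272), the tray at (213,284) and the cover at (453,279). Bystanders: tape (267,220), dropper (194,215), mouse (379,186) and beaker (428,208). The scene view agrees with this.

```bash
cat > h.py <<'E'
import numpy as np,cv2
from scipy.spatial.transform import Rotation as R
def ray(P,uv,z):
    """pixel -> world point on the plane at height z"""
    V=np.array(P['view']);Rm=V[:3,:3];c=-Rm.T@V[:3,3]
    uv=np.atleast_2d(uv).astype(float)
    d=np.c_[(uv[:,0]-P['cx'])/P['fx'],-(uv[:,1]-P['cy'])/P['fy'],-np.ones(len(uv))]@Rm
    return c+d*((z-c[2])/d[:,2])[:,None]
def rect(P,mask,z):
    """largest blob's min-area rectangle in world mm at height z: centre, long, short, yaw of long side"""
    cs,_=cv2.findContours(mask.astype(np.uint8),cv2.RETR_EXTERNAL,cv2.CHAIN_APPROX_NONE)
    c=max(cs,key=cv2.contourArea)[:,0]
    w=ray(P,c,z)[:,:2].astype(np.float32)
    b=cv2.boxPoints(cv2.minAreaRect(w*1000));e=[b[1]-b[0],b[2]-b[1]];e.sort(key=lambda v:-np.hypot(*v))
    yaw=np.arctan2(e[0][1],e[0][0])
    yaw=(yaw+np.pi/2)%np.pi-np.pi/2
    return b.mean(0).round(1),np.hypot(*e[0]).round(1),np.hypot(*e[1]).round(1),yaw.round(3)
def inwin(shape,x0,y0,x1,y1):
    m=np.zeros(shape[:2],bool);m[y0:y1,x0:x1]=1;return m
E
python3 - <<'E'
from h import *
from bench import r
I=cv2.imread('pics/top0.png');P=r.camera_params('top')
h=cv2.cvtColor(I,cv2.COLOR_BGR2HSV);g=I.max(2)
W=lambda *a:inwin(I.shape,*a)
print('fix',rect(P,(g>120)&W(299,258,345,315)&~W(0,0,1,1),.03))
print('tray',rect(P,(g>100)&W(165,240,260,325),.018))
print('cover',rect(P,(g>70)&W(425,245,485,315),.027))
print('bar',rect(P,(g>190)&W(440,255,470,305),.057))
print('stop',rect(P,(h[...,1]>120)&(g>90)&(abs(h[...,0].astype(int)-65)<20)&W(300,255,335,315),.054))
print(r.camera_params('wrist'))
for n,u,z in(('dropper',(194,215),.05),('tape',(267,221),.01),('mouse',(379,186),.02),('beaker',(428,208),.035)):print(n,ray(P,u,z).round(3))
E
```

```text
fix (array([469.9,  62.6], dtype=float32), np.float32(137.0), np.float32(96.1), np.float32(0.029))
tray (array([468.8, 326.5], dtype=float32), np.float32(144.1), np.float32(123.3), np.float32(1.245))
cover (array([ 496.6, -266.4], dtype=float32), np.float32(113.7), np.float32(82.5), np.float32(0.212))
bar (array([ 496.6, -268.3], dtype=float32), np.float32(58.7), np.float32(17.4), np.float32(0.211))
stop (array([500.9,  70.7], dtype=float32), np.float32(21.7), np.float32(21.7), np.float32(0.029))
{'fx': 405.4726868716601, 'fy': 405.4726868716601, 'cx': 319.0602352084904, 'cy': 241.85657569928262, 'view': array([[ 2.29232953e-01,  9.73371314e-01, -7.33720348e-04,
        -6.24201316e-01],
       [-9.36945572e-01,  2.20450133e-01, -2.71172885e-01,
         3.23196832e-02],
       [-2.63790159e-01,  6.28492173e-02,  9.62530378e-01,
        -3.90055735e-01],
       [ 0.00000000e+00,  0.00000000e+00,  0.00000000e+00,
         1.00000000e+00]])}
dropper [[0.634 0.373 0.05 ]]
tape [[0.63  0.197 0.01 ]]
mouse [[ 0.726 -0.083  0.02 ]]
beaker [[ 0.671 -0.204  0.035]]
```

```bash
cat >> h.py <<'E'
def go(s,p,yaw):
    """tool-frame shift (cm) and turn to TCP p, tool down with tool y at world angle yaw+90deg (half turn free)"""
    T=R.from_quat(s['eef_rot']);best=None
    for k in(0,np.pi):
        q=R.from_euler('z',yaw+k)*R.from_quat([1,0,0,0]);w=(T.inv()*q).as_rotvec()
        if best is None or np.linalg.norm(w)<np.linalg.norm(best):best=w
    d=T.inv().apply(np.array(p)-s['ee_pos'])*100
    return d.round(2),best.round(3)
def campos(P,s):
    V=np.array(P['view']);c=-V[:3,:3].T@V[:3,3]
    return R.from_quat(s['eef_rot']).inv().apply(c-s['ee_pos']).round(4),R.from_quat(s['eef_rot']).inv().apply(-V[2,:3]).round(3)
E
python3 - <<'E'
from h import *
from bench import r
s=r.read_state()
print(campos(r.camera_params('wrist'),s)); print(go(s,(.46,.065,.25),.03),go(s,(.40,.065,.25),.03))
E
```

```text
(array([ 0.075 , -0.0004, -0.1619]), array([-0.271,  0.001,  0.963]))
(array([-43.28, -45.58,  -2.75]), array([-0.001, -0.   , -0.262])) (array([-37.44, -46.95,  -2.75]), array([-0.001, -0.   , -0.262]))
```

Call:
carry_out --steps '[[[-21.5, -23, -2.5, 0, 0, -0.13], [-21.5, -23, -2.5, 0, 0, -0.13], [-21.5, -23, -2.5, 0, 0, -0.13], [-21.5, -23, -2.5, 0, 0, -0.13], [-21.5, -23, -2.5, 0, 0, -0.13], [-43.3, -45.6, -2.5, 0, 0, -0.262], [-43.3, -45.6, -2.5, 0, 0, -0.262], [-43.3, -45.6, -2.5, 0, 0, -0.262], [-43.3, -45.6, -2.5, 0, 0, -0.262], [-43.3, -45.6, -2.5, 0, 0, -0.262], [-43.3, -45.6, -2.5, 0, 0, -0.262], [-43.3, -45.6, -2.5, 0, 0, -0.262], [-43.3, -45.6, -2.5, 0, 0, -0.262], [-43.3, -45.6, -2.5, 0, 0, -0.262], [-43.3, -45.6, -2.5, 0, 0, -0.262], [-43.3, -45.6, -2.5, 0, 0, -0.262], [-43.3, -45.6, -2.5, 0, 0, -0.262], [-43.3, -45.6, -2.5, 0, 0, -0.262], [-43.3, -45.6, -2.5, 0, 0, -0.262], [-43.3, -45.6, -2.5, 0, 0, -0.262]]]' --hand -1 --squeeze 20

```text
time: 1.77
ee_pos: [0.4597, 0.0664, 0.2474]
eef_rot: [-0.016, 1.0, 0.0, -0.0]
ft_force: [-0.8, -0.2, -0.3]
width: 0.087
grip_force: 0.0
```

Run:
```python
from h import *
from bench import r
import pickle
s=r.read_state();P=r.camera_params('wrist');I=r.camera('wrist')[:,:,::-1].copy();cv2.imwrite('pics/w1.png',I)
pickle.dump((s,P),open('w1.pkl','wb'));print(s['time'],s['ee_pos'],s['eef_rot'],s['ft_force'])
```

```text
1.7667 [0.45965286 0.06641739 0.2473505 ] [-1.63304754e-02  9.99866620e-01  9.57495708e-05 -2.22089969e-04] [-0.80246707 -0.22040678 -0.27424401]
```

View pics/w1.png

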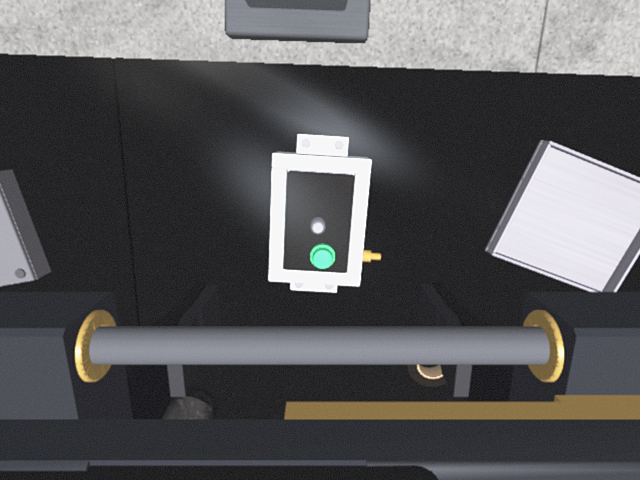

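The wrist view (world x pointing down) shows the fixture frame at about (320,220), the pin tip at (318,226), the stopper at (322,256), the tray's near part at (570,215) and the tape at (430,370).

Run:
```python
from h import *
import pickle
s,P=pickle.load(open('w1.pkl','rb'));I=cv2.imread('pics/w1.png');g=I.max(2);h=cv2.cvtColor(I,cv2.COLOR_BGR2HSV)
W=lambda *a:inwin(I.shape,*a)
m=((g>150)&(h[...,1]<60)&W(262,130,375,297)).astype(np.uint8)
mo=cv2.morphologyEx(m,cv2.MORPH_CLOSE,np.ones((3,3)));f=mo.copy()
cs,_=cv2.findContours(f,cv2.RETR_EXTERNAL,cv2.CHAIN_APPROX_NONE);cv2.drawContours(f,cs,-1,1,-1)
print('fix+feet',rect(P,f,.03))
o=cv2.morphologyEx(f,cv2.MORPH_OPEN,np.ones((5,75)))   # drops the narrow feet
print('frame',rect(P,o,.03))
inner=(f>0)&(g<120)|((h[...,1]>100)&(f>0)); inner=cv2.morphologyEx(inner.astype(np.uint8),cv2.MORPH_CLOSE,np.ones((25,25)))
print('opening',rect(P,inner,.036))
print('stop',rect(P,(h[...,1]>100)&(abs(h[...,0].astype(int)-75)<25)&W(300,235,345,275),.054))
pm=(g>110)&W(308,212,328,238);print('pin',rect(P,pm,.05),rect(P,pm&(g>170),.05),pm.sum())
```

```text
fix+feet (array([466.9,  65.5], dtype=float32), np.float32(152.6), np.float32(92.2), np.float32(-0.028))
frame (array([470.2,  65.5], dtype=float32), np.float32(129.6), np.float32(92.2), np.float32(-0.028))
opening (array([471.3,  65.4], dtype=float32), np.float32(94.8), np.float32(61.7), np.float32(-0.029))
stop (array([497.7,  70.5], dtype=float32), np.float32(24.1), np.float32(22.1), np.float32(0.033))
pin (array([470.3,  65.2], dtype=float32), np.float32(15.1), np.float32(13.6), np.float32(0.341)) (array([471.8,  65.5], dtype=float32), np.float32(11.2), np.float32(10.0), np.float32(0.033)) 205
```

Call:
carry_out --steps '[[[-4.0, 0.3, 8, 0, 0, 0], [-4.0, 0.3, 12, 0, 0, 0], [-4.0, 0.3, 15, 0, 0, 0], [-4.0, 0.3, 17, 0, 0, 0], [-4.0, 0.3, 18.5, 0, 0, 0], [-4.0, 0.3, 19.5, 0, 0, 0], [-4.0, 0.3, 20.3, 0, 0, 0], [-4.0, 0.3, 20.8, 0, 0, 0], [-4.0, 0.3, 20.8, 0, 0, 0], [-4.0, 0.3, 20.8, 0, 0, 0], [-4.0, 0.3, 20.8, 0, 0, 0], [-4.0, 0.3, 20.8, 0, 0, 0]]]' --hand -0.3

```text
time: 2.82
ee_pos: [0.5008, 0.0696, 0.0406]
eef_rot: [-0.015, 1.0, 0.001, 0.001]
ft_force: [-0.1, -0.0, 0.1]
width: 0.0569
grip_force: 0.0
```

Call:
carry_out --steps '[[[0.1, 0.1, 0.15, 0, 0, 0], [0.1, 0.1, 0.15, 0, 0, 0], [0.1, 0.1, 0.15, 0, 0, 0], [0.1, 0.1, 0.15, 0, 0, 0], [0.1, 0.1, 0.15, 0, 0, 0], [0.1, 0.1, 0.15, 0, 0, 0], [0.1, 0.1, 0.15, 0, 0, 0], [0.1, 0.1, -1, 0, 0, 0], [0.1, 0.1, -3, 0, 0, 0], [0.1, 0.1, -6, 0, 0, 0], [0.1, 0.1, -9, 0, 0, 0], [0.1, 0.1, -9, 0, 0, 0], [0.1, 0.1, -9, 0, 0, 0]]]' --hand 1 --squeeze 15

```text
time: 3.9
ee_pos: [0.5003, 0.0705, 0.1318]
eef_rot: [-0.015, 1.0, 0.001, 0.002]
ft_force: [0.6, -0.0, -1.0]
width: 0.0213
grip_force: 15.0
```

Run:
```python
from h import *
from bench import r
s=r.read_state();print(s['ee_pos'],s['width'],s['grip_force'])
print(go(s,(.469,.3265,.13),.03),go(s,(.469,.3265,.015),.03))
```

```text
[0.50028738 0.07050289 0.13177461] 0.021265107507627508 14.999993146484485
(array([ 2.36, 25.68,  0.21]), array([0.002, 0.004, 0.   ])) (array([ 2.4 , 25.66, 11.71]), array([0.002, 0.004, 0.   ]))
```

Call:
carry_out --steps '[[[0.4, 4, 0, 0, 0, 0], [0.8, 8, 0, 0, 0, 0], [1.2, 12, 0, 0, 0, 0], [1.6, 16, 0, 0, 0, 0], [2, 20, 0, 0, 0, 0], [2.2, 23, 0, 0, 0, 0], [2.4, 25, 1, 0, 0, 0], [2.4, 25.7, 3, 0, 0, 0], [2.4, 25.7, 6, 0, 0, 0], [2.4, 25.7, 8.5, 0, 0, 0], [2.4, 25.7, 10.5, 0, 0, 0], [2.4, 25.7, 11.5, 0, 0, 0], [2.4, 25.7, 12.2, 0, 0, 0], [2.4, 25.7, 12.2, 0, 0, 0], [2.4, 25.7, 12.2, 0, 0, 0], [2.4, 25.7, 12.2, 0, 0, 0]]]'

```text
time: 5.23
ee_pos: [0.468, 0.3269, 0.0088]
eef_rot: [-0.015, 1.0, 0.001, 0.001]
ft_force: [-0.2, -0.4, -0.6]
width: 0.0217
grip_force: 15.0
```

Call:
carry_out --steps '[[[0, 0, 0, 0, 0, 0], [0, 0, 0, 0, 0, 0], [0, 0, 0, 0, 0, 0], [0, 0, 0, 0, 0, 0], [0, 0, 0, 0, 0, 0], [0, 0, -2, 0, 0, 0], [0, 0, -5, 0, 0, 0], [0, 0, -9, 0, 0, 0], [0, 0, -13, 0, 0, 0], [0, 0, -17, 0, 0, 0], [0, 0, -21, 0, 0, 0], [0, 0, -22, 0, 0, 0], [0, 0, -22, 0, 0, 0]]]' --hand -0.3

```text
time: 6.32
ee_pos: [0.4688, 0.3274, 0.2316]
eef_rot: [-0.015, 1.0, 0.002, 0.002]
ft_force: [0.2, 0.5, -0.3]
width: 0.0566
grip_force: 0.0
```

Run:
```python
from h import *
from bench import r
s=r.read_state();P=r.camera_params('wrist');I=r.camera('wrist')[:,:,::-1].copy();cv2.imwrite('pics/w2.png',I)
h=cv2.cvtColor(I,cv2.COLOR_BGR2HSV);g=I.max(2)
m=(h[...,1]>100)&(abs(h[...,0].astype(int)-75)<25)&(g>60)
m=cv2.morphologyEx(m.astype(np.uint8),cv2.MORPH_OPEN,np.ones((3,3)))
print('stop',rect(P,m,.021))
print(go(s,(.49,-.267,.25),.212), s['ee_pos'])
```

```text
stop (array([468. , 327.4], dtype=float32), np.float32(20.9), np.float32(20.6), np.float32(0.029))
(array([ -0.34, -59.46,  -2.12]), array([ 0.004,  0.005, -0.182])) [0.46883957 0.32735015 0.23157486]
```

Call:
carry_out --steps '[[[0, -30, -2, 0, 0, -0.09], [0, -30, -2, 0, 0, -0.09], [0, -30, -2, 0, 0, -0.09], [0, -30, -2, 0, 0, -0.09], [0, -30, -2, 0, 0, -0.09], [0, -30, -2, 0, 0, -0.09], [-0.3, -59.5, -2, 0, 0, -0.18], [-0.3, -59.5, -2, 0, 0, -0.18], [-0.3, -59.5, -2, 0, 0, -0.18], [-0.3, -59.5, -2, 0, 0, -0.18], [-0.3, -59.5, -2, 0, 0, -0.18], [-0.3, -59.5, -2, 0, 0, -0.18], [-0.3, -59.5, -2, 0, 0, -0.18], [-0.3, -59.5, -2, 0, 0, -0.18], [-0.3, -59.5, -2, 0, 0, -0.18], [-0.3, -59.5, -2, 0, 0, -0.18], [-0.3, -59.5, -2, 0, 0, -0.18], [-0.3, -59.5, -2, 0, 0, -0.18]]]'

```text
time: 7.87
ee_pos: [0.4882, -0.267, 0.2463]
eef_rot: [-0.105, 0.994, 0.001, -0.001]
ft_force: [-0.1, 0.7, -0.2]
width: 0.0566
grip_force: 0.0
```

Run:
```python
from h import *
from bench import r
import pickle
s=r.read_state();P=r.camera_params('wrist');I=r.camera('wrist')[:,:,::-1].copy();cv2.imwrite('pics/w3.png',I)
pickle.dump((s,P),open('w3.pkl','wb'));print(s['time'],s['ee_pos'],s['eef_rot'])
```

```text
7.8667 [ 0.4881725  -0.26698664  0.24630571] [-1.05413544e-01  9.94427941e-01  5.15743321e-04 -8.88567020e-04]
```

View pics/w3.png

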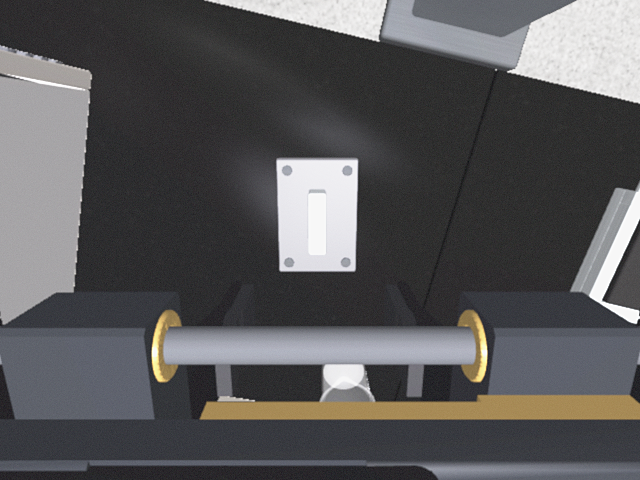

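The view shows the cover at (318,215) with four corner screws, the bar's bright top at (317,223), and the beaker beyond it at (345,380).

Run:
```python
from h import *
import pickle
s,P=pickle.load(open('w3.pkl','rb'));I=cv2.imread('pics/w3.png');g=I.max(2)
W=lambda *a:inwin(I.shape,*a)
print('cover',rect(P,(g>120)&W(265,145,370,282),.027))
for t in(225,235,243):print('bar',t,rect(P,(g>t)&W(300,185,335,262),.057))
c=ray(P,[[287,170],[347,170],[289,262],[346,262]],.027);print(c.round(4),c.mean(0))
print(I[165:275:6,317,1],I[225,270:365:4,1])
```

```text
cover (array([ 495.3, -267.1], dtype=float32), np.float32(110.6), np.float32(76.2), np.float32(0.212))
bar 225 (array([ 495.5, -266.9], dtype=float32), np.float32(69.3), np.float32(31.0), np.float32(0.211))
bar 235 (array([ 492.2, -267.6], dtype=float32), np.float32(62.6), np.float32(30.3), np.float32(0.211))
bar 243 (array([ 495.7, -267.4], dtype=float32), np.float32(55.6), np.float32(15.3), np.float32(0.216))
[[ 0.4578 -0.3035  0.027 ]
 [ 0.4461 -0.249   0.027 ]
 [ 0.5459 -0.2845  0.027 ]
 [ 0.5341 -0.2293  0.027 ]] [ 0.49596789 -0.26659788  0.027     ]
[239 239 237 237 208 248 247 247 247 247 247 247 247 247 247 225 224 223
  39] [ 66  63 161 228 229 229 230 231 231 232 248 247 247 247 223 231 232 230
 233 230 231 233  43  47]
```

Call:
carry_out --steps '[[[-0.7, -0.15, 4, 0, 0, 0], [-0.7, -0.15, 8, 0, 0, 0], [-0.7, -0.15, 12, 0, 0, 0], [-0.7, -0.15, 15, 0, 0, 0], [-0.7, -0.15, 17, 0, 0, 0], [-0.7, -0.15, 18.5, 0, 0, 0], [-0.7, -0.15, 19.5, 0, 0, 0], [-0.7, -0.15, 20.5, 0, 0, 0], [-0.7, -0.15, 21.3, 0, 0, 0], [-0.7, -0.15, 21.5, 0, 0, 0], [-0.7, -0.15, 21.5, 0, 0, 0], [-0.7, -0.15, 21.5, 0, 0, 0]]]'

```text
time: 8.92
ee_pos: [0.4959, -0.2684, 0.0331]
eef_rot: [-0.105, 0.994, -0.0, 0.0]
ft_force: [-0.5, -0.2, 0.4]
width: 0.0564
grip_force: 0.0
```

Call:
carry_out --steps '[[[0, 0, 0, 0, 0, 0], [0, 0, 0, 0, 0, 0], [0, 0, 0, 0, 0, 0], [0, 0, 0, 0, 0, 0], [0, 0, 0, 0, 0, 0], [0, 0, 0, 0, 0, 0], [0, 0, 0, 0, 0, 0]]]' --hand 1 --squeeze 50

```text
time: 9.5
ee_pos: [0.4955, -0.2683, 0.0325]
eef_rot: [-0.105, 0.994, 0.0, 0.0]
ft_force: [0.3, -0.1, 0.4]
width: 0.0184
grip_force: 0.0
```

Run:
```python
from h import *
from bench import r
s=r.read_state();print(s['ee_pos'],s['eef_rot'],s['width'],s['grip_force'],s['ft_force'])
print(go(s,(s['ee_pos'][0],s['ee_pos'][1],s['ee_pos'][2]),.212))
```

```text
[ 0.49547997 -0.26826265  0.03251467] [-1.04920602e-01  9.94480601e-01  4.01242361e-05  8.66890376e-06] 0.01836431869242447 0.0 [ 0.28744766 -0.08804859  0.37144363]
(array([0., 0., 0.]), array([ 0.   ,  0.   , -0.002]))
```

Call:
carry_out --steps '[[[0, 0, 0.25, 0, 0, 0], [0, 0, 0.25, 0, 0, 0], [0, 0, 0.25, 0, 0, 0], [0, 0, 0.25, 0, 0, 0], [0, 0, 0.25, 0, 0, 0], [0, 0, 0.25, 0, 0, 0]]]'

```text
time: 10.0
ee_pos: [0.4956, -0.2682, 0.0321]
eef_rot: [-0.105, 0.994, 0.001, 0.0]
ft_force: [-10.4, 7.5, 31.5]
width: 0.0159
grip_force: 50.0
```

Call:
carry_out --steps '[[[0, 0, -0.3, 0, 0, 0], [0, 0, -1, 0, 0, 0], [0, 0, -3, 0, 0, 0], [0, 0, -6, 0, 0, 0], [0, 0, -9, 0, 0, 0], [0, 0, -10, 0, 0, 0], [0, 0, -10, 0, 0, 0], [0, 0, -10, 0, 0, 0], [0, 0, -10, 0, 0, 0]]]'

```text
time: 10.75
ee_pos: [0.4947, -0.2676, 0.1283]
eef_rot: [-0.105, 0.994, 0.001, -0.001]
ft_force: [-0.7, 0.5, -2.0]
width: 0.0156
grip_force: 50.0
```

Run:
```python
from h import *
from bench import r
s=r.read_state();print(s['ee_pos'],s['eef_rot'],s['width'],s['grip_force'],s['ft_force'])
c,q=np.cos(-.028),np.sin(-.028)
for o in(.018,):print(go(s,(.471+o*c,.0655+o*q,.115),-.028))
```

```text
[ 0.49471542 -0.26755264  0.12831639] [-1.05091567e-01  9.94461828e-01  5.94628458e-04 -1.03988498e-03] 0.015627656246441034 49.99282465316355 [-0.67607164  0.49333355 -2.02875139]
(array([-6.39, 32.64,  1.36]), array([ 0.001, -0.002,  0.239]))
```

Call:
carry_out --steps '[[[-0.4, 2, 0, 0, 0, 0.01], [-1, 5, 0, 0, 0, 0.04], [-1.6, 8, 0, 0, 0, 0.06], [-2.2, 11, 0, 0, 0, 0.08], [-2.8, 14, 0, 0, 0, 0.1], [-3.4, 17, 0, 0, 0, 0.13], [-4, 20, 0, 0, 0, 0.15], [-4.6, 23, 0, 0, 0, 0.17], [-5.2, 26, 0, 0, 0, 0.2], [-5.8, 29, 0, 0, 0, 0.22], [-6.2, 31, 0, 0, 0, 0.235], [-6.4, 32.2, 0, 0, 0, 0.24], [-6.4, 32.6, 0, 0, 0, 0.24], [-6.4, 32.6, 0, 0, 0, 0.24], [-6.4, 32.6, 0, 0, 0, 0.24], [-6.4, 32.6, 0, 0, 0, 0.24]]]'

```text
time: 12.08
ee_pos: [0.4898, 0.0625, 0.1296]
eef_rot: [0.016, 1.0, -0.0, -0.0]
ft_force: [0.4, 0.1, -1.9]
width: 0.0154
grip_force: 50.0
```

Run:
```python
from h import *
from bench import r
import pickle
s=r.read_state();print(s['time'],s['ee_pos'],s['eef_rot'],s['width'],s['grip_force'],s['ft_force'])
P=r.camera_params('wrist');I=r.camera('wrist')[:,:,::-1].copy();cv2.imwrite('pics/w4.png',I)
pickle.dump((s,P),open('w4.pkl','wb'))
```

```text
12.0833 [0.48984091 0.06245568 0.12961683] [ 1.57267400e-02  9.99876233e-01 -2.75495196e-04 -3.33932256e-04] 0.015443171241136248 49.99266006052494 [ 0.38539142  0.10374392 -1.92467948]
```

View pics/w4.png

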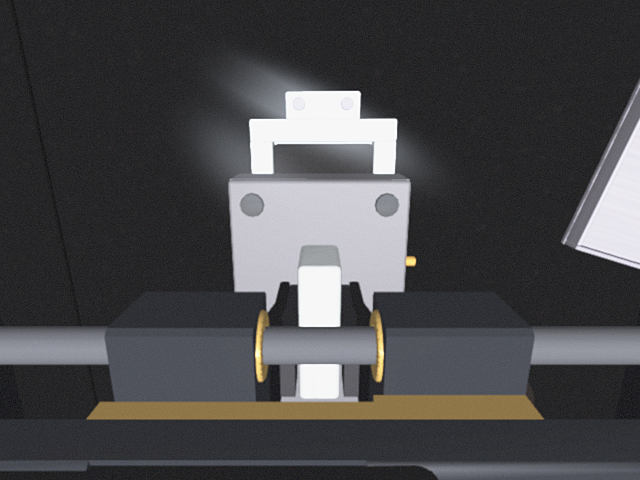

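The view shows the cover held level: its near top corners are at (230,179) and (410,179), with screws at (252,205) and (387,205). Behind it the fixture frame's near corners are at (250,120) and (397,120), parallel to the cover.

Run:
```python
from h import *
import pickle
s,P=pickle.load(open('w4.pkl','rb'));I=cv2.imread('pics/w4.png');g=I[...,1].astype(int)
def cross(row,a,b,t,col=False):
    l=(g[row,a:b] if not col else g[a:b,row]);k=np.where((l[:-1]<t)!=(l[1:]<t))[0];return [(a+i+(t-l[i])/(l[i+1]-l[i])).round(2) for i in k]
z=.03
for row in(135,160):print('frame row',row,cross(row,215,430,180))
for col in(265,380):print('frame col',col,cross(col,105,135,180,True))
for row in(190,220,260):print('cover row',row,cross(row,215,430,130))
cz=s['ee_pos'][2]-.0321+.027
for row in(135,160):
    k=cross(row,215,430,180);w=ray(P,[[k[0],row],[k[1],row],[k[-2],row],[k[-1],row]],z);print(w[:,:2].round(4).tolist())
for c in(265,320,380):print('x edge',ray(P,[[c,119.5]],z).round(4))
for row in(190,220,260):
    k=cross(row,215,430,130);w=ray(P,[[k[0],row],[k[-1],row]],cz);print(w[:,:2].round(4).tolist(),w.mean(0)[:2].round(4))
print('cov edge',ray(P,[[250,180],[390,180]],cz).round(4),'screws',ray(P,[[252,205],[387,205]],cz).round(4))
```

```text
frame row 135 [np.float64(249.61), np.float64(396.41)]
frame row 160 [np.float64(250.63), np.float64(272.61), np.float64(372.81), np.float64(395.0)]
frame col 265 [np.float64(118.47)]
frame col 380 [np.float64(118.26)]
cover row 190 [np.float64(228.19), np.float64(409.92)]
cover row 220 [np.float64(230.24), np.float64(408.08)]
cover row 260 [np.float64(232.56), np.float64(415.5)]
[[0.4179, 0.0212], [0.4207, 0.1127], [0.4179, 0.0212], [0.4207, 0.1127]]
[[0.4332, 0.0206], [0.4337, 0.0346], [0.4356, 0.0981], [0.4361, 0.1121]]
x edge [[0.4089 0.0314 0.03  ]]
x edge [[0.41   0.0654 0.03  ]]
x edge [[0.4111 0.1024 0.03  ]]
[[0.4385, 0.0263], [0.4408, 0.1014]] [0.4397 0.0639]
[[0.4512, 0.026], [0.4535, 0.101]] [0.4523 0.0635]
[[0.4689, 0.0254], [0.4714, 0.1047]] [0.4701 0.0651]
cov edge [[0.4347 0.0357 0.1245]
 [0.4364 0.0931 0.1245]] screws [[0.4451 0.0357 0.1245]
 [0.4468 0.092  0.1245]]
```

Call:
carry_out --steps '[[[0, 0.25, 0.5, 0, 0, 0], [0, 0.25, 1.5, 0, 0, 0], [0, 0.25, 2.5, 0, 0, 0], [0, 0.25, 3.3, 0, 0, 0], [0, 0.25, 3.8, 0, 0, 0], [0, 0.25, 4.2, 0, 0, 0], [0, 0.25, 4.4, 0, 0, 0], [0, 0.25, 4.4, 0, 0, 0], [0, 0.25, 4.4, 0, 0, 0], [0, 0.25, 4.4, 0, 0, 0]]]'

```text
time: 12.97
ee_pos: [0.4904, 0.0665, 0.0864]
eef_rot: [0.015, 1.0, 0.0, 0.0]
ft_force: [-0.3, -0.1, -2.1]
width: 0.0156
grip_force: 50.0
```

Call:
carry_out --steps '[[[0, -0.15, 0.1, 0, 0, 0], [0, -0.15, 0.2, 0, 0, 0], [0, -0.15, 0.3, 0, 0, 0], [0, -0.15, 0.4, 0, 0, 0], [0, -0.15, 0.45, 0, 0, 0], [0, -0.15, 0.5, 0, 0, 0], [0, -0.15, 0.5, 0, 0, 0], [0, -0.15, 0.5, 0, 0, 0], [0, -0.15, 0.5, 0, 0, 0], [0, -0.15, 0.5, 0, 0, 0]]]'

```text
time: 13.8
ee_pos: [0.4905, 0.065, 0.0819]
eef_rot: [0.015, 1.0, 0.0, 0.0]
ft_force: [-2.7, -1.3, 9.9]
width: 0.0154
grip_force: 50.0
```

Call:
carry_out --steps '[[[0.1, 0, 0, 0, 0, 0], [0.25, 0, 0, 0, 0, 0], [0.4, 0, 0, 0, 0, 0], [0.55, 0, 0, 0, 0, 0], [0.7, 0, 0, 0, 0, 0], [0.85, 0, 0, 0, 0, 0], [1.0, 0, 0, 0, 0, 0], [1.15, 0, 0, 0, 0, 0], [1.3, 0, 0, 0, 0, 0], [1.4, 0, 0, 0, 0, 0], [1.5, 0, 0, 0, 0, 0], [1.6, 0, 0, 0, 0, 0], [1.7, 0, 0, 0, 0, 0], [1.75, 0, 0, 0, 0, 0], [1.75, 0, 0, 0, 0, 0], [1.75, 0, 0, 0, 0, 0]]]'

```text
time: 15.13
ee_pos: [0.4722, 0.0654, 0.0807]
eef_rot: [0.015, 1.0, -0.0, -0.0]
ft_force: [0.5, 1.0, -2.0]
width: 0.0155
grip_force: 50.0
```

Call:
carry_out --steps '[[[0.05, 0, 0.1, 0, 0, 0], [0.05, 0, 0.2, 0, 0, 0], [0.05, 0, 0.3, 0, 0, 0], [0.05, 0, 0.4, 0, 0, 0], [0.05, 0, 0.5, 0, 0, 0], [0.05, 0, 0.6, 0, 0, 0], [0.05, 0, 0.7, 0, 0, 0], [0.05, 0, 0.8, 0, 0, 0], [0.05, 0, 0.9, 0, 0, 0], [0.05, 0, 1.0, 0, 0, 0], [0.05, 0, 1.0, 0, 0, 0], [0.05, 0, 1.0, 0, 0, 0]]]'

```text
time: 16.13
ee_pos: [0.4721, 0.0654, 0.071]
eef_rot: [0.015, 1.0, -0.0, -0.0]
ft_force: [-0.0, 0.1, -2.5]
width: 0.0158
grip_force: 50.0
```

Call:
carry_out --steps '[[[0, 0, 0.1, 0, 0, 0], [0, 0, 0.2, 0, 0, 0], [0, 0, 0.3, 0, 0, 0], [0, 0, 0.4, 0, 0, 0], [0, 0, 0.5, 0, 0, 0], [0, 0, 0.6, 0, 0, 0], [0, 0, 0.7, 0, 0, 0], [0, 0, 0.75, 0, 0, 0], [0, 0, 0.8, 0, 0, 0], [0, 0, 0.85, 0, 0, 0], [0, 0, 0.9, 0, 0, 0], [0, 0, 0.9, 0, 0, 0], [0, 0, 0.9, 0, 0, 0], [0, 0, 0.9, 0, 0, 0]]]'

```text
time: 17.3
ee_pos: [0.4722, 0.0655, 0.0622]
eef_rot: [0.015, 1.0, 0.0, 0.0]
ft_force: [-3.3, -0.2, 6.1]
width: 0.0156
grip_force: 50.0
```

Call:
carry_out --steps '[[[0, 0, 0.05, 0, 0, 0], [0, 0, 0.1, 0, 0, 0], [0, 0, 0.15, 0, 0, 0], [0, 0, 0.15, 0, 0, 0], [0, 0, 0.15, 0, 0, 0], [0, 0, 0.15, 0, 0, 0], [0, 0, 0.15, 0, 0, 0]]]'

```text
time: 17.88
ee_pos: [0.4721, 0.0655, 0.062]
eef_rot: [0.015, 1.0, 0.001, -0.0]
ft_force: [-14.2, -2.9, 32.0]
width: 0.0156
grip_force: 50.0
```

Run:
```python
from h import *
from bench import r
s=r.read_state();print(s['time'],s['ee_pos'],R.from_quat(s['eef_rot']).as_matrix()[:,2].round(4),s['width'],s['grip_force'],s['ft_force'])
cv2.imwrite('pics/s5.png',cv2.resize(r.camera('scene')[200:330,140:360,::-1],None,fx=3,fy=3,interpolation=cv2.INTER_CUBIC))
```

```text
17.8833 [0.47211173 0.06547096 0.06204515] [-0.001   0.0014 -1.    ] 0.015606150723105058 49.993030624464154 [-14.20963536  -2.92948323  32.04471808]
```

View pics/s5.png

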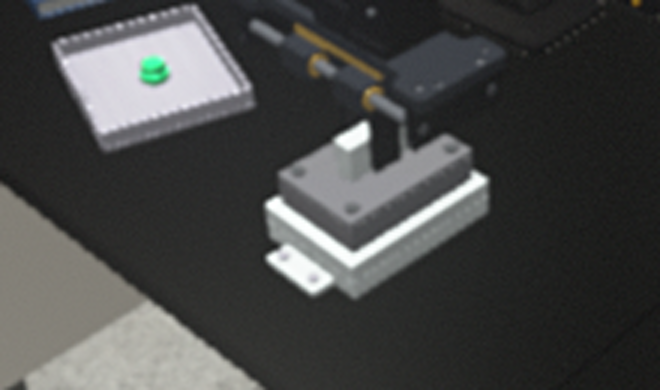

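The crop shows the cover flat and square on the frame with no gap, held by its bar, and the stopper in the tray at (153,70). The steep force rise at z = 0.062 confirms the cover is home on the rim.

```bash
python3 -c "
from bench import r
print(r.close_job())"
```

```text
the job is handed in; nothing more can be done
None
```

I handed the job in at about 18 s, with no verdict returned: the stopper is in the tray, and the cover slid onto the pin and is held pressed home by its bar with about 32 N at the wrist.

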